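# One turn of the paint-block feeder

## Task

A painter needs one round paint block. Two hand-cranked block feeders stand on the table; take the one with the round magazine and turn its flywheel clockwise (seen from above) by its upright knob through exactly one full turn, so that one block is pushed out onto the deck and the knob comes back to rest in line with the fixed pointer. Do not crank on into a second stroke, and let go of the knob.

Things in the scene. Friction and masses are not known exactly. Their poses are not given: they have to be found in the camera images.
- round_wheel (a joint): Flywheel of the feeder with the round magazine: spoked, dark steel, 140 mm across, lying level. Value in rad, 0 = home (knob in line with the fixed steel pointer), grows clockwise seen from above; 6.28 = one full turn, home again. It starts within 0.12 rad of home. Stops at -0.2 and +7.28 rad. Friction about 0.12 N m (2.5 N at the knob); it stays where it is left. The ram goes out in the first half turn, back in the second.
- round_knob (a point): The upright black crank knob of that wheel: a plain cylinder 24 mm in diameter and 55 mm tall that spins freely about its own vertical axis, so it can be held with a gripper that does not turn. It stands 50 mm from the wheel's axis. This point is on the knob's axis at mid height for gripping, 145 mm above the table; the knob's top is at 168 mm, its foot at 113 mm and the wheel's upper face at 111 mm. The point travels with the wheel.
- round_hub (a point): Fixed point on the wheel's axis at the wheel's upper face, 111 mm above the table. Its x axis points along the machine from the wheel to the magazine and the deck's far end, z up. The home pointer is on its -x side, so at joint value 0 the knob is 50 mm along -x from here. The magazine, a round aluminium tube 66 mm across, stands with its axis at x = +127 mm, top 112 mm above the table. The other feeder is alike, but its magazine is square.
- block: The lowest terracotta-coloured round paint block in the round magazine, 55 mm in diameter and 18 mm thick; origin at the centre of its underside, 40 mm above the table on the feeder's deck. It starts under the tube, 127 mm from the wheel's axis; one stroke pushes it to about 193 mm, on the open deck.

How it is judged:
At the end, for the whole second after the job is handed in: The wheel with the round magazine has made one full clockwise turn and rests at home again within 15 degrees (joint 6.28 +- 0.26 rad), and the block lies at rest on the open deck, 180 to 240 mm from the wheel's axis (value of joint round_wheel between 6.023 and 6.543 rad and velocity of joint round_wheel between -0.1 and 0.1 rad/s and x of block in the frame of round_hub between 0.18 and 0.24 m and z of block in the frame of round_hub between -0.08 and -0.06 m and linear speed of block below 0.02 m/s); the robot touches nothing.
It fails at once if the wheel is cranked well into a second stroke (more than 34 degrees past home) (value of joint round_wheel above 6.883 rad).
It also fails if it takes over 38 s, if anything falls off the work surface, if the arm or the gripper's body presses on something with over 40 N, if the wrist force passes 120 N, or if a joint passes its speed limit or range.

## Robot

A 6-joint arm with a two-finger parallel gripper is mounted at the origin on the work surface. World frame = base frame: x ahead of the robot, y to its left, z up, the work surface at z = 0. Lengths are in m, angles in rad, forces in N, time in s.
With the tool pointing down it reaches from about 0.275 to 0.825 m from the base axis. Payload 5.2 kg.
Tool frame: the origin (TCP) lies on the front face of the gripper's body, between the roots of the fingers; the fingertips stand 84 mm ahead of it and the grasp point (between the pads) lies 65 mm ahead of it; z points along the fingers, y is the line along which they close (so a half turn about z gives the same grasp; the last joint's range is limited). The gripper opens to 93 mm and grips with 3 to 60 N. Pads are 15 mm wide; open, the fingers measure 128 mm over their backs; the gripper's body (75 mm by 188 mm) begins 65 mm behind the grasp point.
Start: joints at [-1.434, 0.259, 1.535, -0, 1.348, -0.203], TCP at [0.183, -0.519, 0.303] pointing down, gripper open.
Joint ranges: [-3.14, 3.14], [-0.91, 2.08], [0.19, 2.58], [-1.22, 4.36], [0.22, 2.71], [-3.12, 3.12]. Speed limits (rad/s): [2.57, 2.57, 3.14, 3.14, 3.14, 3.14].

## Interface

Orientations are given as a 3x3 rotation matrix whose columns are the frame's x, y, z axes.
In Python, from plant import status, viewer, ticket gives the robot as it stands.
- The arm moves only by the tool jog_arm, never from a script. Its argument "moves" is a list of rows, each a list of 2 entries, a list of its own where there are three numbers: the shift along the tool's x, y, z scaled (see below), then the turn about the tool's z scaled (see below). A call has 1 to 12 rows; each row is the pose to reach, as a shift and turn from the pose commanded when the call began, along the tool's axes at that moment, turning the shorter way round; what a row does not reach only later rows make up. The controller multiplies each number of a shift by 0.3 m and each number of a turn by pi rad. A row lasts 1/10 s, in which the tool goes at most 50 mm and 8.59 degrees, less where a joint would pass 70% of its speed; a pose out of reach is approached as far as the arm can. A call with a number of a shift or a turn outside -1 to 1 is refused whole. A call with a gripper value outside its range is refused whole. "hand" is the closure in counts, from 0 (fully open) to 255 (shut), set as the call begins (left out, the last holds). The fingers move at their own pace and stop on an object; "force" is the grip in N (left out, the last holds). Time passes only in rows, so rows that repeat a pose let the fingers close. It gives the time, the measured TCP pose, the force, the opening and the grip force at its end, in the units of the state.
- status.read_state(): the state, without advancing time (a new reading comes with each control period).
- viewer.get_image(name): name is "scene" or "top" or "wrist"; returns (picture, depth): 384x512x3 uint8, blue, green, red; 384x512 float32, m along the optical axis (not along the pixel's ray), 0 where there is no reading.
- viewer.calibration(name): a dict with "fov_y" (degrees; the focal length in pixels is half the picture's height over the tangent of half this angle, whatever the lens; pixels are square), "cx", "cy" (the principal point, pixels), "eye" and "rotation" of the camera in the world; the wrist camera has in their place "T_tool_cam" (4x4, takes a point from camera to tool coordinates, whose origin is the TCP and whose axes are the flange's). Camera axes: x right, y up, looking along -z (the intrinsics and any distortion apply to the point x, -y, -z); pixel columns grow to the right and rows downward; lengths in m; the calibration is good to about 2 mm. The wrist camera is an equidistant fisheye: a pixel r from the principal point sees the ray r / f radians off the axis. A picture is of the moment at which its call begins: read the wrist's pose just before it. calibration takes no time and is no camera call.
- ticket.sign_off(): hands the job in; it is judged then, once.
Trained networks look in the newest picture that a camera, given by its name, has taken for a name from the list of things; names that differ only in an ending like _2 or _b are one class to them, and where a whole thing is asked for, a point or a joint stands for the part that bears it (a point fixed in the world has none). Each returns a list of dicts, best first, with "confidence" (0 to 1); they miss things now and then, are a little off and sometimes report something else, mostly with a low value. They report only what shows in the picture. A call takes as long as a camera call.
- viewer.cut_out(thing, camera): "mask" (384x512 bool, what is visible of it) and "bbox" ([left, top, right, bottom] in pixels, round what is visible of it).
- viewer.pinpoint(thing, camera): "at" ([column, row] in pixels: a listed point, or the origin of a listed thing).
The state is a dict: "t": time; "q": joint angles; "dq": joint speeds; "joint_efforts": joint torques, N m; "position": TCP position; "tcp_rot": TCP orientation; "wrist_force": force on the tool from outside, world axes, zero at the start; "torque": the same for the moment, N m; "finger_gap": finger opening in m; "grasp_force": force on a finger pad.
Only numpy, scipy, OpenCV 4.12 (cv2) and the standard library are available. Lean on these libraries where they do the work, as an engineer would, in place of code of your own. Each camera call takes 0.05 s, during which the arm holds its last target. There are 200 camera calls.

## Working session

There is one attempt and no reset: what is moved stays moved. The work goes in short steps, Python scripts to look and compute and a tool call to move; the robot and the scene stay as the last step left them, time stands still between calls to the robot, and variables do not carry over. Pictures are saved under pics/ and viewed, at most 10 in all, crops included, and the job is handed in when it is done.

Besides the shell and the picture viewer there is one more tool, called after "Call:" in YAML: its name, and indented under it one key for each argument. jog_arm: Moves the arm, as the interface text tells. Its arguments: {"type":"object","properties":{"moves":{"type":"array","items":{"type":"array"}},"hand":{"type":"number"},"force":{"type":"number"}},"required":["moves"]}

```bash
mkdir -p pics
cat > h.py <<'E'
import numpy as np, cv2
from plant import status, viewer, ticket
def ray(cam,px,st=None):
    c=viewer.calibration(cam); f=192/np.tan(np.radians(c["fov_y"]/2))
    u=(px[0]-c["cx"])/f; v=(px[1]-c["cy"])/f
    if cam=="wrist":
        r=np.hypot(u,v); s=np.sin(r)/r if r>1e-9 else 1
        d=np.array([u*s,-v*s,-np.cos(r)])
        T=np.array(c["T_tool_cam"]); R=np.array(st["tcp_rot"])
        return np.array(st["position"])+R@T[:3,3], R@T[:3,:3]@d
    return np.array(c["eye"]), np.array(c["rotation"])@np.array([u,-v,-1.])
def atz(cam,px,z,st=None):
    e,d=ray(cam,px,st); return e+d*(z-e[2])/d[2]
E
python3 - <<'E'
from h import *
s=status.read_state(); print(s["t"],s["position"],np.round(s["tcp_rot"],3).tolist(),s["finger_gap"])
for cam in("top","scene"):
    im,d=viewer.get_image(cam); cv2.imwrite(f"pics/{cam}0.png",im)
    c=viewer.calibration(cam); print({k:c[k] for k in c})
    for n,z in(("round_knob",.145),("round_hub",.111),("block",.04)):
        for r in viewer.pinpoint(n,cam)[:3]: print(cam,n,r["at"],round(r["confidence"],2),atz(cam,r["at"],z).round(4))
E
```

```text
0.0 [ 0.18328558 -0.51813773  0.30192031] [[0.943, 0.333, -0.0], [0.333, -0.943, 0.002], [0.0, -0.002, -1.0]] 0.09283182779741593
{'fov_y': 53.57213722694863, 'cx': 258.7964256267653, 'cy': 189.60637787204053, 'eye': array([ 0.5014121 , -0.02309692,  0.85365135]), 'rotation': array([[ 0.02616922,  0.9926523 , -0.11813801],
       [-0.99940803,  0.02333917, -0.02527591],
       [-0.02233295,  0.11872952,  0.99267545]])}
top round_knob [363.0, 274.3] 0.78 [ 0.4352 -0.1985  0.145 ]
top round_hub [357.5, 242.1] 0.59 [ 0.4926 -0.1968  0.111 ]
{'fov_y': 42.538857379175646, 'cx': 250.68954541921093, 'cy': 189.35639221278643, 'eye': array([ 1.19938046, -0.59974146,  0.77220188]), 'rotation': array([[ 0.72208432, -0.40566594,  0.56038324],
       [ 0.69167584,  0.43899748, -0.57346818],
       [-0.01337032,  0.80169593,  0.59758252]])}
scene round_knob [126.8, 199.5] 0.72 [ 0.4462 -0.1985  0.145 ]
scene round_hub [144.1, 215.2] 0.89 [ 0.4775 -0.1833  0.111 ]
scene block [188.7, 269.3] 0.55 [ 0.6089 -0.1807  0.04  ]
```

View pics/top0.png

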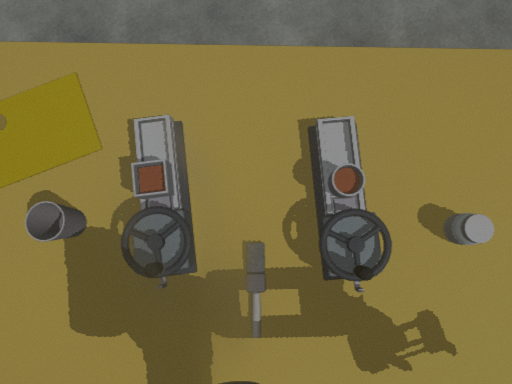

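View pics/scene0.png

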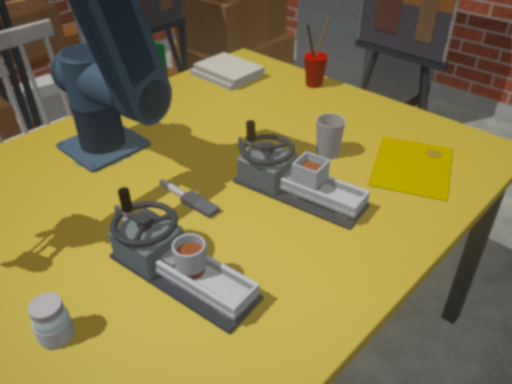

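The round feeder is the right-hand one: in the top view the hub is near (356,244), the knob near (363,272), the tube near (348,180) and the pointer near (358,286). I'll go above the knob and look from close by.

Run:
```python
from h import *
h=atz("top",(355.5,244.5),.111); m=atz("top",(348,180),.112); k=atz("top",(364,271),.168)
print(h,m,k,np.linalg.norm((m-h)[:2]),np.linalg.norm((k-h)[:2]))
a=m-h;print(np.degrees(np.arctan2(a[1],a[0])))
s=status.read_state(); R=np.array(s["tcp_rot"])
print(R.T@(np.array([h[0]-.05,h[1]+.0,.30])-s["position"])/.3)
print(viewer.calibration("wrist")["T_tool_cam"])
```

```text
[ 0.48789656 -0.1929157   0.111     ] [ 0.61274286 -0.1785524   0.112     ] [ 0.44313238 -0.19457963  0.168     ] 0.1256698156147458 0.04479509285149779
6.56290465969671
[ 1.16170778 -0.74042966  0.00904731]
[[ 1.29517535e-04  9.66213334e-01  2.57743627e-01  7.17161875e-02]
 [ 9.99999967e-01 -1.82106623e-04  1.80164752e-04  1.10765666e-03]
 [ 2.21014407e-04  2.57743595e-01 -9.66213325e-01 -8.23302413e-02]
 [ 0.00000000e+00  0.00000000e+00  0.00000000e+00  1.00000000e+00]]
```

Call:
jog_arm:
  moves:
    - [[1.0,-0.7,0],0.072]
    - [[1.0,-0.7,0],0.072]
    - [[1.0,-0.7,0],0.072]
    - [[1.0,-0.7,0],0.072]
    - [[1.0,-0.7,0],0.072]
    - [[1.0,-0.7,0],0.072]
    - [[1.0,-0.7,0],0.072]
    - [[1.0,-0.7,0],0.072]
    - [[1.0,-0.7,0],0.072]
    - [[1.0,-0.7,0],0.072]
    - [[1.0,-0.7,0],0.072]
    - [[1.0,-0.7,0],0.072]
  hand: 0
  force: 30

```text
t: 1.6
position: [0.3956, -0.2217, 0.3027]
tcp_rot: [[0.994, 0.111, -0.0], [0.111, -0.994, -0.0], [-0.0, 0.0, -1.0]]
wrist_force: [0.4, 1.3, -1.0]
finger_gap: 0.0929
grasp_force: 0.0
```

Run:
```python
from h import *
s=status.read_state(); print(s["t"],s["position"],np.round(s["tcp_rot"],3).tolist())
im,d=viewer.get_image("wrist"); cv2.imwrite("pics/w1.png",im)
for n,z in(("round_knob",.145),("round_hub",.111),("block",.04)):
    for r in viewer.pinpoint(n,"wrist")[:2]: print(n,r["at"],round(r["confidence"],2),atz("wrist",r["at"],z,s).round(4))
for r in viewer.cut_out("round_knob","wrist")[:2]: print(r["bbox"],r["confidence"])
```

```text
1.6 [ 0.39562804 -0.22170728  0.30270405] [[0.994, 0.111, -0.0], [0.111, -0.994, -0.0], [-0.0, 0.0, -1.0]]
round_hub [237.7, 90.3] 0.71 [ 0.488 -0.192  0.111]
[167.6, 18.4, 313.3, 167.3] 0.61
```

View pics/w1.png

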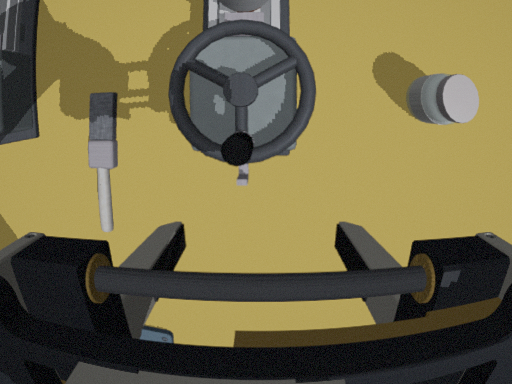

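The wheel centre is at (242,90), the knob top at (237,148) and the pointer at (243,175). The hub agrees with the top view.

Run:
```python
from h import *
s=status.read_state()
k=atz("wrist",(237.5,147),.168,s); k2=atz("wrist",(240,155),.113,s); h=atz("wrist",(241.5,91),.111,s); h2=np.array([.488,-.1925,0]); p=atz("wrist",(243,180),.1,s)
print(k,k2,h,p)
for a in(h,h2):
  v=(k-a)[:2]; print(np.linalg.norm(v),np.degrees(np.arctan2(v[1],v[0])))
R=np.array(s["tcp_rot"])
print(R.T@(np.array([k[0],k[1],.21])-s["position"])/.3)
print(s["position"]+R@[0,0,.065])
```

```text
[ 0.44260014 -0.20026831  0.168     ] [ 0.42912488 -0.19982398  0.113     ] [ 0.4879917  -0.19482299  0.111     ] [ 0.40295944 -0.20453184  0.1       ]
0.04571700521305433 -173.15930845928028
0.04605967293759492 -170.290229894336
[ 0.16249216 -0.05147815  0.3090351 ]
[ 0.39589537 -0.2210846   0.23771376]
```

Call:
jog_arm:
  moves:
    - [[0.154,-0.054,0.1],0]
    - [[0.154,-0.054,0.1],0]
    - [[0.154,-0.054,0.2],0]
    - [[0.154,-0.054,0.309],0]
    - [[0.154,-0.054,0.309],0]
    - [[0.154,-0.054,0.309],0]
    - [[0.154,-0.054,0.309],0]
    - [[0.154,-0.054,0.309],0]

```text
t: 2.65
position: [0.4409, -0.1999, 0.2118]
tcp_rot: [[0.994, 0.113, 0.002], [0.113, -0.994, -0.002], [0.002, 0.002, -1.0]]
wrist_force: [1.1, -0.3, -0.5]
finger_gap: 0.0931
grasp_force: 0.0
```

Run:
```python
from h import *
s=status.read_state(); print(s["t"],s["position"],s["wrist_force"])
im,d=viewer.get_image("wrist"); cv2.imwrite("pics/w2.png",im)
```

```text
2.65 [ 0.44093143 -0.19992661  0.21176639] [ 1.05897985 -0.2655061  -0.49400376]
```

View pics/w2.png

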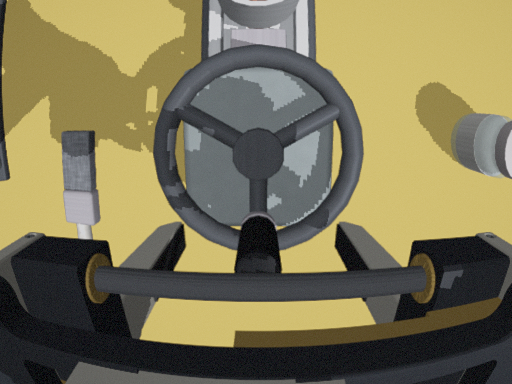

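The knob, at (259,245), stands between the fingers, so I'll close on it.

Call:
jog_arm:
  moves:
    - [[0,0,0],0]
    - [[0,0,0],0]
    - [[0,0,0],0]
    - [[0,0,0],0]
    - [[0,0,0],0]
    - [[0,0,0],0]
    - [[0,0,0],0]
    - [[0,0,0],0]
  hand: 255
  force: 30

```text
t: 3.5
position: [0.4402, -0.1993, 0.21]
tcp_rot: [[0.994, 0.113, -0.0], [0.113, -0.994, 0.0], [-0.0, -0.0, -1.0]]
wrist_force: [0.1, -0.4, 1.3]
finger_gap: 0.0338
grasp_force: 0.0
```

Run:
```python
from h import *
s=status.read_state(); print(s["t"],s["position"],s["wrist_force"],s["finger_gap"],s["grasp_force"])
im,d=viewer.get_image("wrist")
h=atz("wrist",(258,154),.111,s); print(h)
for r in viewer.pinpoint("round_hub","wrist")[:1]: h=atz("wrist",r["at"],.111,s); print(r["at"],h)
R=np.array(s["tcp_rot"]); print((R.T@(h-s["position"])))
for k in range(1,13): 
  a=np.radians(10*k); print(10*k, round(50*(1-np.cos(a))/300,4), round(-50*np.sin(a)/300,4))
```

```text
3.5 [ 0.44024712 -0.19925802  0.21001608] [ 0.10432752 -0.44559414  1.2736268 ] 0.033768630565996605 0.0
[ 0.48809379 -0.19361002  0.111     ]
[ 0.04818624 -0.00018588  0.09901232]
10 0.0025 -0.0289
20 0.0101 -0.057
30 0.0223 -0.0833
40 0.039 -0.1071
50 0.0595 -0.1277
60 0.0833 -0.1443
70 0.1097 -0.1566
80 0.1377 -0.1641
90 0.1667 -0.1667
100 0.1956 -0.1641
110 0.2237 -0.1566
120 0.25 -0.1443
```

Call:
jog_arm:
  moves:
    - [[0,0,0],0]
    - [[0,0,0],0]
    - [[0,0,0],0]
    - [[0,0,0],0]

```text
t: 4.0
position: [0.4402, -0.1992, 0.21]
tcp_rot: [[0.994, 0.113, -0.0], [0.113, -0.994, 0.0], [-0.0, -0.0, -1.0]]
wrist_force: [0.1, 0.4, 0.4]
finger_gap: 0.0237
grasp_force: 30.0
```

Gripped with a 23.7 mm gap. Now the first 110°.

Call:
jog_arm:
  moves:
    - [[0.0025,-0.029,0],0]
    - [[0.01,-0.057,0],0]
    - [[0.022,-0.083,0],0]
    - [[0.039,-0.107,0],0]
    - [[0.0595,-0.128,0],0]
    - [[0.083,-0.144,0],0]
    - [[0.11,-0.157,0],0]
    - [[0.138,-0.164,0],0]
    - [[0.167,-0.167,0],0]
    - [[0.196,-0.164,0],0]
    - [[0.224,-0.157,0],0]
    - [[0.25,-0.144,0],0]

```text
t: 5.2
position: [0.5092, -0.147, 0.21]
tcp_rot: [[0.993, 0.114, -0.004], [0.114, -0.993, 0.001], [-0.004, -0.001, -1.0]]
wrist_force: [-6.7, -3.1, 4.8]
finger_gap: 0.0236
grasp_force: 30.0
```

Run:
```python
from h import *
s=status.read_state(); print(s["t"],s["position"],s["wrist_force"],s["finger_gap"],s["grasp_force"])
R=np.array(s["tcp_rot"]); v=R.T@(np.array(s["position"])-[.4402,-.1992,.21]);print(v, np.degrees(np.arctan2(-v[1],.05-v[0])))
for n in(240,360):
 print(n)
 for k in range(n-110,n+1,10):
  a=np.radians(k);a0=np.radians(n-120)
  print(round((np.cos(a0)-np.cos(a))/6,3), round((np.sin(a0)-np.sin(a))/6,3))
```

```text
5.2 [ 0.50918437 -0.14700302  0.20999764] [-6.7091052  -3.14919873  4.81330048] 0.023648882251565837 30.001119375228882
[ 0.07448775 -0.04398751 -0.00020797] 119.1045836578394
240
0.024 0.017
0.044 0.037
0.061 0.061
0.073 0.087
0.081 0.115
0.083 0.144
0.081 0.173
0.073 0.201
0.061 0.228
0.044 0.251
0.024 0.272
0.0 0.289
360
-0.026 0.012
-0.054 0.02
-0.083 0.022
-0.112 0.02
-0.14 0.012
-0.167 0.0
-0.19 -0.017
-0.211 -0.037
-0.228 -0.061
-0.24 -0.087
-0.247 -0.115
-0.25 -0.144
```

Call:
jog_arm:
  moves:
    - [[0.024,0.017,0],0]
    - [[0.044,0.037,0],0]
    - [[0.061,0.061,0],0]
    - [[0.073,0.087,0],0]
    - [[0.081,0.115,0],0]
    - [[0.083,0.144,0],0]
    - [[0.081,0.173,0],0]
    - [[0.073,0.201,0],0]
    - [[0.061,0.228,0],0]
    - [[0.044,0.251,0],0]
    - [[0.024,0.272,0],0]
    - [[0.0,0.289,0],0]

```text
t: 6.4
position: [0.5198, -0.2337, 0.21]
tcp_rot: [[0.994, 0.113, 0.001], [0.113, -0.994, 0.002], [0.001, -0.002, -1.0]]
wrist_force: [-0.6, 6.7, 3.9]
finger_gap: 0.0237
grasp_force: 30.0
```

Call:
jog_arm:
  moves:
    - [[-0.026,0.012,0],0]
    - [[-0.054,0.02,0],0]
    - [[-0.083,0.022,0],0]
    - [[-0.112,0.02,0],0]
    - [[-0.14,0.012,0],0]
    - [[-0.167,0.0,0],0]
    - [[-0.19,-0.017,0],0]
    - [[-0.211,-0.037,0],0]
    - [[-0.228,-0.061,0],0]
    - [[-0.24,-0.087,0],0]
    - [[-0.247,-0.115,0],0]
    - [[-0.25,-0.144,0],0]

```text
t: 7.6
position: [0.4402, -0.1997, 0.2101]
tcp_rot: [[0.994, 0.113, 0.0], [0.113, -0.994, -0.001], [0.0, 0.001, -1.0]]
wrist_force: [5.1, -2.7, -5.5]
finger_gap: 0.0234
grasp_force: 30.0
```

Call:
jog_arm:
  moves:
    - [[0,0,0],0]
    - [[0,0,0],0]

```text
t: 7.8
position: [0.4401, -0.1985, 0.2101]
tcp_rot: [[0.993, 0.114, -0.001], [0.114, -0.993, 0.002], [-0.0, -0.002, -1.0]]
wrist_force: [2.0, 1.7, -0.6]
finger_gap: 0.0234
grasp_force: 30.0
```

Run:
```python
from h import *
s=status.read_state(); print(s["t"],s["position"],s["wrist_force"],s["finger_gap"],s["grasp_force"])
im,d=viewer.get_image("wrist"); t,d=viewer.get_image("top"); cv2.imwrite("pics/both.png",np.hstack([im[:,100:420],t[60:,200:]] if 0 else [im[:,100:420],t[:,200:]]))
r=viewer.pinpoint("block","top")[:2]; print([(x["at"],x["confidence"],atz("top",x["at"],.04)) for x in r])
```

```text
7.8 [ 0.44014149 -0.19852779  0.21005212] [ 2.0135132   1.69343459 -0.63710033] 0.02343592435129451 29.999909698963165
[([339.5, 152.0], 0.78, array([ 0.68453917, -0.17538662,  0.04      ]))]
```

View pics/both.png

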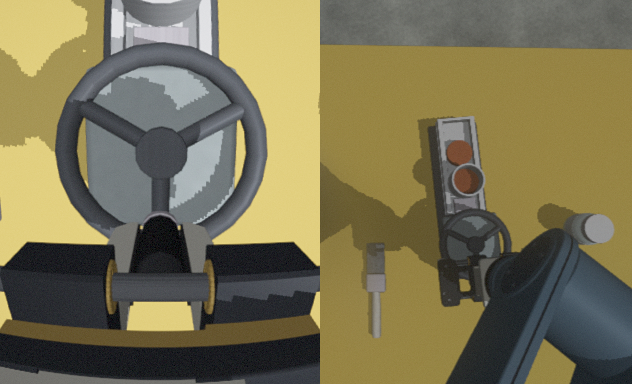

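The wheel is home, with the knob spoke pointing straight at the pointer, and the block lies on the deck about 197 mm from the axis. I'll open and retreat straight up.

Call:
jog_arm:
  moves:
    - [[0,0,0],0]
    - [[0,0,0],0]
    - [[0,0,0],0]
    - [[0,0,0],0]
    - [[0,0,0],0]
    - [[0,0,0],0]
    - [[0,0,0],0]
    - [[0,0,0],0]
    - [[0,0,0],0]
    - [[0,0,0],0]
  hand: 0

```text
t: 8.95
position: [0.4403, -0.1995, 0.2101]
tcp_rot: [[0.994, 0.113, -0.0], [0.113, -0.994, 0.0], [-0.0, -0.0, -1.0]]
wrist_force: [-0.4, -0.0, -0.9]
finger_gap: 0.0925
grasp_force: 0.0
```

Call:
jog_arm:
  moves:
    - [[0,0,-0.1],0]
    - [[0,0,-0.2],0]
    - [[0,0,-0.3],0]
    - [[-0.1,0,-0.35],0]
    - [[-0.15,0,-0.35],0]
    - [[-0.15,0,-0.35],0]
    - [[-0.15,0,-0.35],0]
    - [[-0.15,0,-0.35],0]

```text
t: 9.75
position: [0.3957, -0.2045, 0.314]
tcp_rot: [[0.994, 0.113, -0.001], [0.113, -0.994, 0.001], [-0.001, -0.001, -1.0]]
wrist_force: [0.7, 0.2, 0.2]
finger_gap: 0.0928
grasp_force: 0.0
```

Run:
```python
from h import *
s=status.read_state(); print(s["t"],s["position"],s["finger_gap"])
im,d=viewer.get_image("wrist"); cv2.imwrite("pics/w4.png",im)
for n,z in(("round_knob",.145),("round_hub",.111),("block",.04)):
    for r in viewer.pinpoint(n,"wrist")[:1]: print(n,r["at"],atz("wrist",r["at"],z,s).round(4))
```

```text
9.75 [ 0.39574325 -0.20448697  0.31402752] 0.09284991196115006
round_knob [259.6, 148.7] [ 0.4389 -0.2     0.145 ]
round_hub [257.6, 89.7] [ 0.4913 -0.1921  0.111 ]
```

View pics/w4.png

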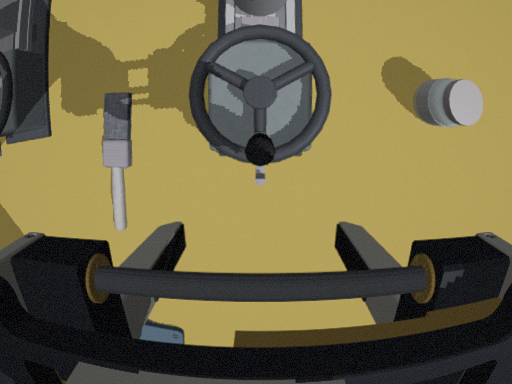

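The knob at (260,149) lines up with the hub (260,92) and the pointer (261,178), and the gripper is clear.

```bash
python3 -c "
from plant import ticket; print(ticket.sign_off())"
```

```text
the job is handed in; nothing more can be done
None
```

I turned the round-magazine feeder's wheel one full clockwise turn: the knob is back in line with the pointer, one block lies on the deck about 197 mm from the axis, and the gripper is clear. The job was handed in about 10 s into the 38 s limit; the hand-in returned no verdict.

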